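Unlock and lift off the control box cover

ROBOT

A 6-joint arm with a two-finger parallel gripper is mounted at the origin on the work surface. World frame = base frame: x ahead of the robot, y to its left, z up, the work surface at z = 0. Lengths are in mm, angles in rad, forces in N, time in s.
With the tool pointing down it reaches from about 350 to 775 mm from the base axis. Payload 7.3 kg.
Tool frame: the origin (TCP) lies at the very end of the fingers, on their centre line; the grasp point (between the pads) lies bot.grip_point_offset behind it (bot.grip_point_offset is the distance from the TCP to the grasp point, in mm); z points along the fingers, y is the line along which they close (so a half turn about z gives the same grasp; the last joint's range is limited). The gripper opens to 92 mm and grips with 3 to 60 N. Pads are 19 mm wide; open, the fingers measure 130 mm over their backs; the gripper's body (75 mm by 190 mm) begins 47 mm behind the grasp point.
Start: joints at [-1.346, 0.342, 1.524, -0, 1.275, -0.146], TCP at [190.263, -489.331, 226.741] pointing down, gripper open.
Joint ranges: [-2.53, 2.53], [-0.77, 2.02], [0.04, 2.7], [-1, 4.14], [0.28, 2.66], [-3.11, 3.11]. Speed limits (rad/s): [2.57, 2.57, 3.14, 3.14, 3.14, 3.14].

INTERFACE

Orientations are given as [roll, pitch, yaw] about the fixed x, y, z axes, in that order (R = Rz(yaw) Ry(pitch) Rx(roll)).
In Python, from plant import bot gives the robot as it stands. The module is installed in compiled form; this text tells all that it offers.
- The arm moves only by the tool carry_out, never from a script. Its argument "plan" is a list of rows, each an object of numbers: "tx", "ty", "tz": the shift along the world's x, y, z in mm; "rx", "ry", "rz": the turn, a rotation vector about the world's x, y, z in rad. A call has 1 to 12 rows; each row shifts and turns the commanded pose from where the row before left it; what a row does not reach is not made up. A row lasts 1/10 s, in which the tool goes at most 50 mm and 8.59 degrees, less where a joint would pass 70% of its speed; a pose out of reach is approached as far as the arm can. A call with a gripper value outside its range is refused whole. "gripper" is the closure, from 0 (fully open) to 1 (shut), set as the call begins (left out, the last holds). The fingers move at their own pace and stop on an object; the grip force is fixed at half the most. Time passes only in rows, so rows that do not move let the fingers close. It gives the time, the measured TCP pose, the force, the opening and the grip force at its end, in the units of the state.
- bot.get_obs(): the state, without advancing time (a new reading comes with each control period).
- bot.capture(name): name is "scene" or "top"; returns the picture (400x640x3 uint8, red, green, blue); there is no depth.
- bot.camera_model(name): a dict with "camera_matrix" (3x3 intrinsics, pixels), "R" (3x3) and "t" (3): a world point X has camera coordinates R X + t. Camera axes: x right, y down, z forward; pixel columns grow to the right and rows downward; lengths in mm; the calibration is good to about 2 mm. A picture is of the moment at which its call begins. camera_model takes no time and is no camera call.
- bot.close_job(): hands the job in; it is judged then, once.
The state is a dict: "time": time; "joint_positions": joint angles; "dq": joint speeds; "tau": joint torques, N m; "tool_pos": TCP position; "tcp_rot": TCP orientation; "contact_force": force on the tool from outside, world axes, zero at the start; "moment": the same for the moment, N m; "grip_width": finger opening in mm; "finger_force": force on a finger pad.
Only numpy, scipy, OpenCV 4.12 (cv2) and the standard library are available. Lean on these libraries where they do the work, as an engineer would, in place of code of your own. Each camera call takes 0.05 s, during which the arm holds its last target. There are 200 camera calls.

TASK

Take the cover off the beige control box: with the large flat screwdriver from the stand, turn both of the cover's captive screws a quarter turn anticlockwise, and stand the screwdriver back in its hole. Then grip the cover by the middle of its bow handle, lift it straight up and finish while holding it, level and still, a good hand's breadth (about 12 cm) above the box, so that I can get at the terminals underneath. Keep the cover level throughout, do not touch the screws with the fingers, and do not disturb the other things on the bench.

Things in the scene. Friction and masses are not known exactly. Their poses are not given: they have to be found in the camera images.
- box: beige sheet-metal control box fixed to the bench, open on top under its cover: 170 (x) x 220 (y) x 80 mm high, walls 4 mm. Origin: centre of its underside; z up. Rim 80 mm above the bench. Inside, a steel keeper ledge (65 to 70 mm high) juts in from each y end wall: the screws' latch fingers sit under these
- cover: loose beige cover on the box, 178 (x) x 228 (y) mm, plate 4 mm thick, rim hanging 12 mm outside the box walls (1.5 mm play), two 7 mm high button discs near its -x edge, bow handle in the middle, captive screws at (0, +80) and (0, -80) mm. About 0.55 kg, balanced under the handle's middle. Origin: centre of the plate's underside (level with the box rim when seated); axes as the box's
- cover_handle (a point): the middle of the bow handle's black bar: bar 10 mm thick (cover x), 104 mm long (cover y), 14 mm high, this point at its centre, 38 mm above the plate's underside; 27 mm of free height under the bar between its two posts (at y = +-46 mm)
- screw_a: captive screw at the cover's +y end, turning about vertical: round slotted head 24 mm across, 8 mm proud of the cover; a slot 6 mm wide and 6 mm deep runs right across it along this body's y, open at both ends. Origin on the turning axis, level with the plate's underside; the slot's rim is 12 mm above it
- screw_b: the same kind of screw at the cover's -y end; the slot runs along this body's own y
- screw_a_slot (a point): the middle of the slot's floor in screw a, on its turning axis; z up, y along the slot
- screw_b_slot (a point): the middle of the slot's floor in screw b, on its turning axis; z up, y along the slot
- screw_a_turn (a joint): turn of screw a in rad, anticlockwise seen from above: 0 is locked (slot along the cover's length), it starts at 0 to 0.15; a quarter turn (1.57) is open, with a stop at 1.6; it is free of its ledge from about 1.3. Stiff: about 0.06 N m, stays where it is left
- screw_b_turn (a joint): the same for screw b
- driver: large flat screwdriver, 170 mm long, 0.18 kg, upright in the stand, blade down. Origin at the tip, z up the tool. Blade 3.5 mm thick (tool x), 14 mm wide (y), last 1.5 mm 2.1 mm thick; shaft 10 mm round; black square handle 30 x 30 mm (flats face tool x and y) from 75 to 170 mm above the tip. In a slot the blade has about 0.18 rad of play each way
- small_driver: a smaller screwdriver of the same look in the stand's other hole (handle 20 x 20 mm, from 60 to 135 mm above its tip): not for this job, leave it
- stand: the plywood screwdriver stand, fixed to the bench: plank 60 (x) x 180 (y) mm, 18 mm thick, top 85 mm above the bench, on two end cheeks, with a hole through it for each screwdriver. Origin: centre of its underside
- stand_hole (a point): middle of the mouth of the large screwdriver's hole, 20 mm diameter, at the plank's top, 50 mm towards the stand's -y. The handle's lower face rests on the plank with the tip 75 mm below this point; the screwdriver may stand turned any way
- pliers: combination pliers, 185 x 60 x 16 high, lying on the bench, in mm; not part of the job. Origin: centre of its underside
- meter: a yellow hand-held multimeter, 150 x 75 x 35 high, lying face up, in mm; not part of the job. Origin: centre of its underside
- tape: a brown roll of tape lying flat, 100 diameter, 48 high, in mm; not part of the job. Origin: centre of its underside
- tray: a grey divided parts tray, 90 x 150 x 35 high, in mm; not part of the job. Origin: centre of its underside
- spray: a white can, 60 diameter, 160 high, in mm; not part of the job. Origin: centre of its underside
- mug: a white mug, 80 diameter, 95 high, handle along its +y, in mm; not part of the job. Origin: centre of its underside
- clamp: a bar clamp with orange jaws lying flat, 300 x 120 x 20 high, in mm; not part of the job. Origin: centre of its underside
Things that resemble listed ones, but are neither listed nor needed, are in the scene too. What is shaped like the driver but pink or turquoise is not meant.

How it is judged:
By the outcome, as a careful person would: the job done as asked, in the order asked, and still so for the second after the job is handed in, while the arm keeps its last pose, push and grip.
It also fails if it takes over 72 s, if anything falls off the work surface, if the arm or the gripper's body presses on something with over 40 N, if the wrist force passes 120 N, or if a joint passes its speed limit or range.

## Working session

There is one attempt and no reset: what is moved stays moved. The work goes in short steps, Python scripts to look and compute and a tool call to move; the robot and the scene stay as the last step left them, time stands still between calls to the robot, and variables do not carry over. Pictures are saved under pics/ and viewed, at most 10 in all, crops included, and the job is handed in when it is done.

Besides the shell and the picture viewer there is one more tool, called after "Emit:" in YAML: its name, and indented under it one key for each argument. carry_out: Moves the arm, as the interface text tells. Its arguments: {"type":"object","properties":{"plan":{"type":"array"},"gripper":{"type":"number"}},"required":["plan"]}

```bash
mkdir -p pics; python3 - <<'E'
from plant import bot
import cv2,numpy as np
o=bot.get_obs();print({k:np.round(v,3).tolist() for k,v in o.items()}, bot.grip_point_offset)
for n in("scene","top"):
    im=bot.capture(n);cv2.imwrite(f"pics/{n}0.png",im[...,::-1]);c=bot.camera_model(n)
    print(n,np.round(c["camera_matrix"],1).tolist(),np.round(c["R"],4).tolist(),np.round(c["t"],1).tolist())
E
```

```text
{'time': 0.0, 'joint_positions': [-1.346, 0.343, 1.525, -0.0, 1.275, -0.146], 'dq': [-0.001, 0.001, 0.001, -0.001, -0.0, 0.0], 'tau': [-0.003, -43.125, -24.423, 0.071, 0.056, -0.0], 'tool_pos': [190.166, -488.903, 226.063], 'tcp_rot': [-3.14, -0.0, 0.371], 'contact_force': [0.565, 0.134, -0.181], 'moment': [-0.031, 0.039, -0.02], 'finger_force': 0.0, 'grip_width': 91.671} 18.8
scene [[380.0, 0.0, 323.1], [0.0, 380.0, 199.8], [0.0, 0.0, 1.0]] [[0.8946, 0.4464, -0.0213], [0.2193, -0.4801, -0.8494], [-0.3894, 0.7551, -0.5274]] [-496.9, -59.7, 1636.3]
top [[387.1, 0.0, 319.3], [0.0, 387.1, 199.7], [0.0, 0.0, 1.0]] [[0.0005, -1.0, 0.0036], [-0.9974, -0.0008, -0.0719], [0.0719, -0.0036, -0.9974]] [-46.4, 588.7, 1189.4]
```

View pics/scene0.png

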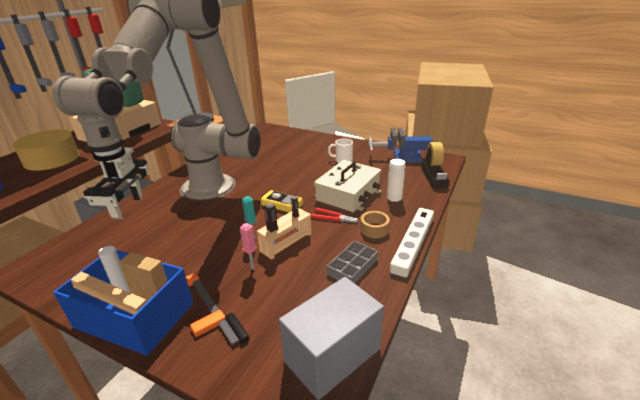

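View pics/top0.png

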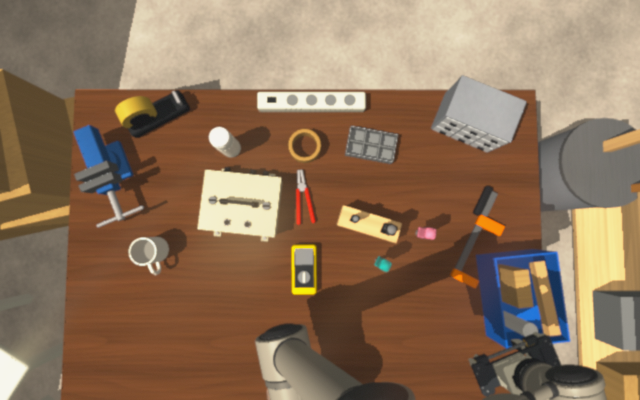

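The scene view shows the box at about (348,185) and the stand at (285,232). In the top view the box is at (240,203), with its buttons towards the robot, and the stand is at (370,223). Next I'll enlarge both areas.

```bash
python3 - <<'E'
import cv2,numpy as np
t=cv2.imread("pics/top0.png");s=cv2.imread("pics/scene0.png")
r=lambda im,x,y,w,h,k:cv2.resize(im[y:y+h,x:x+w],None,fx=k,fy=k,interpolation=cv2.INTER_CUBIC)
a=r(t,190,160,100,85,8); cv2.imwrite("pics/c1.png",a[:600])
b=r(t,330,195,80,55,5); c=r(s,230,185,90,75,5);d=r(s,305,150,80,65,5)
W=np.zeros((600,800,3),np.uint8); W[:275,:400]=b; W[:325,400:]=d; W[225:600,0:1]=0
W[325:600,:400]=r(s,235,190,80,55,5); cv2.imwrite("pics/c2.png",W)
E
```

```text
(no output)
```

View pics/c1.png

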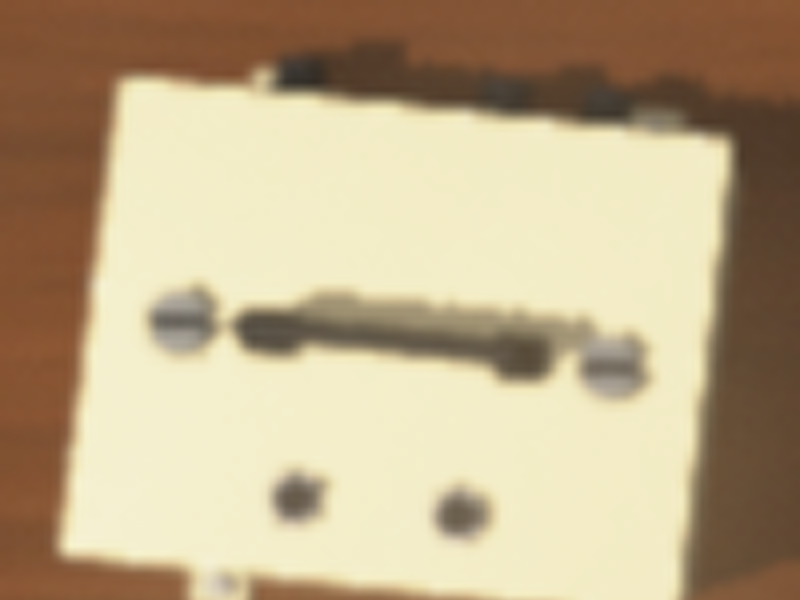

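View pics/c2.png

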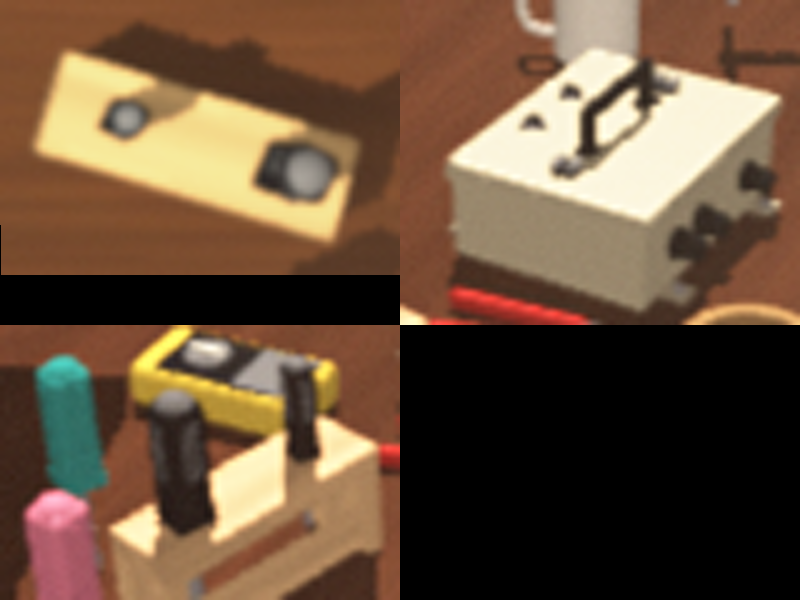

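The crop shows the two slotted screws at roughly (212.7,200) and (266.5,206) in top-view pixels, with both slots nearly along the cover's length. The large driver (grey cap, near (390,229)) stands at the right (-y) end of the stand. Now I'll measure.

```bash
cat > h.py <<'E'
from plant import bot
import cv2,numpy as np
C={n:bot.camera_model(n) for n in("scene","top")}
def ray(n,p,z):
    c=C[n];o=-c["R"].T@c["t"];d=c["R"].T@np.linalg.inv(c["camera_matrix"])@[p[0],p[1],1]
    return o+d*(z-o[2])/d[2]
def proj(n,X):
    c=C[n];v=c["camera_matrix"]@(c["R"]@np.asarray(X,float)+c["t"]);return v[:2]/v[2]
def tri(pa,pb):
    A=[];b=[]
    for n,p in(("scene",pa),("top",pb)):
        c=C[n];o=-c["R"].T@c["t"];d=c["R"].T@np.linalg.inv(c["camera_matrix"])@[p[0],p[1],1];d/=np.linalg.norm(d)
        P=np.eye(3)-np.outer(d,d);A.append(P);b.append(P@o)
    return np.linalg.lstsq(np.vstack(A),np.hstack(b),rcond=None)[0]
E
python3 - <<'E'
from h import *
t=cv2.imread("pics/top0.png");K=6
def up(x,y,w,h): return cv2.resize(t[y:y+h,x:x+w],None,fx=K,fy=K,interpolation=cv2.INTER_CUBIC)
pix=lambda p,x,y:np.array([x+(p[0]+.5)/K-.5,y+(p[1]+.5)/K-.5])
print("cams",[np.round(-C[n]["R"].T@C[n]["t"]) for n in C])
def rect(x,y,w,h,lo,hi,z):
    u=cv2.cvtColor(up(x,y,w,h),cv2.COLOR_BGR2HSV);m=cv2.inRange(u,lo,hi)
    m=cv2.morphologyEx(m,cv2.MORPH_OPEN,np.ones((25,25)))
    c=max(cv2.findContours(m,0,2)[0],key=cv2.contourArea)
    W=np.array([ray("top",pix(p,x,y),z)[:2] for p in c[:,0]],np.float32)
    r=cv2.minAreaRect(W);B=cv2.boxPoints(r);return r,B
print("cover",rect(190,160,100,90,(15,20,170),(40,110,255),84))
print("plank",rect(325,195,90,55,(12,60,140),(35,200,255),85))
# screws: grey heads
x,y=190,160;u=cv2.cvtColor(up(x,y,100,90),cv2.COLOR_BGR2HSV)
m=cv2.inRange(u,(0,0,0),(180,255,205));
n,l,s,ce=cv2.connectedComponentsWithStats(m)
for i in range(1,n):
    if 200<s[i,4]<9000:
        p=pix(ce[i],x,y);print("blob",s[i]//1,np.round(p,2),np.round(ray("top",p,92),1))
x,y=330,195;u=up(x,y,80,55);g=cv2.cvtColor(u,cv2.COLOR_BGR2HSV)
m=cv2.inRange(g,(0,0,120),(180,70,255));n,l,s,ce=cv2.connectedComponentsWithStats(m)
for i in range(1,n):
    if s[i,4]>200:
        p=pix(ce[i],x,y);print("cap",s[i],np.round(p,2),np.round(ray("top",p,180),1),np.round(ray("top",p,145),1))
for p in((383,265),(427,233)): print(ray("top",p,150))
E
```

```text
cams [array([ 1095., -1042.,   802.]), array([ 502.,  -42., 1229.])]
cover (((568.4795532226562, 192.686279296875), (231.87680053710938, 196.649658203125), 83.9770278930664), array([[458.53238 ,  87.70483 ],
       [654.0965  ,  67.070915],
       [678.42676 , 297.66772 ],
       [482.8626  , 318.30164 ]], dtype=float32))
plank (((512.2127685546875, -192.01803588867188), (190.3409881591797, 68.3902359008789), 72.80300903320312), array([[ 451.40848, -272.82376],
       [ 516.7413 , -293.04388],
       [ 573.0171 , -111.21231],
       [ 507.68427,  -90.99219]], dtype=float32))
blob [ 203  353   42   40 1308] [226.79 221.75] [518.6 225.4  92. ]
blob [ 325  365   44   40 1345] [247.26 223.8 ] [512.7 165.4  92. ]
cap [139 128  32  35 719] [355.22 218.51] [ 526.3 -142.6  180. ] [ 527.1 -146.   145. ]
cap [ 345  186   52   52 1833] [391.06 229.59] [ 496.4 -239.4  180. ] [ 496.3 -246.   145. ]
[ 398.74371554 -221.50700635  150.        ]
[ 486.88558014 -344.89480915  150.        ]
```

```bash
python3 - <<'E'
from h import *
t=cv2.imread("pics/top0.png");K=6
for nm,(cx,cy) in dict(a=(212.3,199.6),b=(266.3,205.6)).items():
    x,y=int(cx)-7,int(cy)-6;u=cv2.resize(t[y:y+14,x:x+15],None,fx=K,fy=K,interpolation=cv2.INTER_CUBIC)
    v=u[...,2];m=cv2.inRange(v,0,215);yy,xx=np.nonzero(m);r=np.hypot(xx-(cx-x)*K,yy-(cy-y)*K)<32;p=np.array([x+(xx[r].mean()+.5)/K-.5,y+(yy[r].mean()+.5)/K-.5])
    w=(v<125)&m.astype(bool);ys,xs=np.nonzero(w);k=np.hypot(xs-(cx-x)*K,ys-(cy-y)*K)<26
    P=np.c_[xs[k],ys[k]].astype(np.float32);q=P.mean(0)/K+[x,y]-.5+.5/K
    W=np.array([ray("top",a/K+[x,y]-.5+.5/K,91)[:2] for a in P],np.float32);f=cv2.fitLine(W,2,0,.01,.01).ravel()
    print(nm,"head",ray("top",p,90),"slot",ray("top",q,90),"slot yaw",np.degrees(np.arctan2(-f[0],f[1])),len(P))
print("turq",tri((249,198),(383,263)),"pink",tri((248,226),(428,233)))
print("large cap",tri((235+175/5,190+75/5),(391,229.6)), "bow ends")
s=cv2.imread("pics/scene0.png")
for X in((568,192.7,125),): print(proj("scene",X),proj("top",X))
E
```

```text
a head [583.68782439 268.76820419  90.        ] slot [583.48751363 269.41857711  90.        ] slot yaw -2.5740633 375
b head [567.79051784 111.24989785  90.        ] slot [566.5367133  111.58894025  90.        ] slot yaw -1.214487 217
turq [ 404.1379725  -220.07898785  165.01233169] pink [ 487.38317953 -344.39467668  160.66656625]
large cap [ 496.5862415  -240.09103539  174.64099956] bow ends
[347.11760459 165.73183421] [235.84273555 204.26784401]
```

Emit:
carry_out:
  plan:
    - {"tx":30.7,"ty":24.9,"rz":0.09}
    - {"tx":30.7,"ty":24.9,"rz":0.09}
    - {"tx":30.7,"ty":24.9,"rz":0.09}
    - {"tx":30.7,"ty":24.9,"rz":0.09}
    - {"tx":30.7,"ty":24.9,"rz":0.09}
    - {"tx":30.7,"ty":24.9,"rz":0.09}
    - {"tx":30.7,"ty":24.9,"rz":0.09}
    - {"tx":30.7,"ty":24.9,"rz":0.09}
    - {"tx":30.7,"ty":24.9,"rz":0.09}
    - {"tx":30.7,"ty":24.9,"rz":0.09}
    - {}
    - {}
  gripper: 0

```text
invalid input at $.plan[0]: expected keys tx, ty, tz, rx, ry, rz
```

Emit:
carry_out:
  plan:
    - {"tx":30.7,"ty":24.9,"tz":0,"rx":0,"ry":0,"rz":0.09}
    - {"tx":30.7,"ty":24.9,"tz":0,"rx":0,"ry":0,"rz":0.09}
    - {"tx":30.7,"ty":24.9,"tz":0,"rx":0,"ry":0,"rz":0.09}
    - {"tx":30.7,"ty":24.9,"tz":0,"rx":0,"ry":0,"rz":0.09}
    - {"tx":30.7,"ty":24.9,"tz":0,"rx":0,"ry":0,"rz":0.09}
    - {"tx":30.7,"ty":24.9,"tz":0,"rx":0,"ry":0,"rz":0.09}
    - {"tx":30.7,"ty":24.9,"tz":0,"rx":0,"ry":0,"rz":0.09}
    - {"tx":30.7,"ty":24.9,"tz":0,"rx":0,"ry":0,"rz":0.09}
    - {"tx":30.7,"ty":24.9,"tz":0,"rx":0,"ry":0,"rz":0.09}
    - {"tx":30.7,"ty":24.9,"tz":0,"rx":0,"ry":0,"rz":0.09}
    - {"tx":0,"ty":0,"tz":0,"rx":0,"ry":0,"rz":0}
    - {"tx":0,"ty":0,"tz":0,"rx":0,"ry":0,"rz":0}
  gripper: 0

```text
time: 1.3
tool_pos: [497.3, -239.7, 226.1]
tcp_rot: [-3.14, 0.0, 1.272]
contact_force: [-0.6, 0.6, 0.1]
grip_width: 92.1
finger_force: 0.0
```

Emit:
carry_out:
  plan:
    - {"tx":0,"ty":0,"tz":-25,"rx":0,"ry":0,"rz":0}
    - {"tx":0,"ty":0,"tz":-25,"rx":0,"ry":0,"rz":0}
    - {"tx":0,"ty":0,"tz":-25,"rx":0,"ry":0,"rz":0}
    - {"tx":0,"ty":0,"tz":-20,"rx":0,"ry":0,"rz":0}
    - {"tx":0,"ty":0,"tz":-10,"rx":0,"ry":0,"rz":0}
    - {"tx":0,"ty":0,"tz":0,"rx":0,"ry":0,"rz":0}
  gripper: 0

```text
time: 1.9
tool_pos: [495.9, -240.7, 120.6]
tcp_rot: [-3.139, -0.001, 1.269]
contact_force: [0.8, -0.3, 0.0]
grip_width: 91.9
finger_force: 0.0
```

Emit:
carry_out:
  plan:
    - {"tx":0,"ty":0,"tz":0,"rx":0,"ry":0,"rz":0}
    - {"tx":0,"ty":0,"tz":0,"rx":0,"ry":0,"rz":0}
    - {"tx":0,"ty":0,"tz":0,"rx":0,"ry":0,"rz":0}
    - {"tx":0,"ty":0,"tz":0,"rx":0,"ry":0,"rz":0}
    - {"tx":0,"ty":0,"tz":0,"rx":0,"ry":0,"rz":0}
    - {"tx":0,"ty":0,"tz":0,"rx":0,"ry":0,"rz":0}
    - {"tx":0,"ty":0,"tz":0,"rx":0,"ry":0,"rz":0}
    - {"tx":0,"ty":0,"tz":0,"rx":0,"ry":0,"rz":0}
    - {"tx":0,"ty":0,"tz":0,"rx":0,"ry":0,"rz":0}
    - {"tx":0,"ty":0,"tz":0,"rx":0,"ry":0,"rz":0}
  gripper: 1

```text
time: 2.9
tool_pos: [497.3, -240.3, 121.7]
tcp_rot: [3.141, -0.0, 1.271]
contact_force: [-0.3, -1.1, 0.3]
grip_width: 30.5
finger_force: 28.9
```

Emit:
carry_out:
  plan:
    - {"tx":0,"ty":0,"tz":20,"rx":0,"ry":0,"rz":0}
    - {"tx":0,"ty":0,"tz":30,"rx":0,"ry":0,"rz":0}
    - {"tx":0,"ty":0,"tz":30,"rx":0,"ry":0,"rz":0}
    - {"tx":0,"ty":0,"tz":30,"rx":0,"ry":0,"rz":0}
    - {"tx":0,"ty":0,"tz":30,"rx":0,"ry":0,"rz":0}
    - {"tx":0,"ty":0,"tz":20,"rx":0,"ry":0,"rz":0}
    - {"tx":0,"ty":0,"tz":0,"rx":0,"ry":0,"rz":0}
    - {"tx":0,"ty":0,"tz":0,"rx":0,"ry":0,"rz":0}

```text
time: 3.7
tool_pos: [496.9, -240.1, 280.8]
tcp_rot: [-3.141, -0.0, 1.271]
contact_force: [-0.4, -0.6, -2.3]
grip_width: 30.7
finger_force: 28.9
```

```bash
python3 - <<'E'
from h import *
s=bot.capture("scene")[...,::-1];o=bot.get_obs();print(o["tool_pos"],o["contact_force"])
cv2.imwrite("pics/s1.png",s)
X=o["tool_pos"];tip=X-[0,0,111];p=proj("scene",tip);print(p)
x,y=int(p[0])-25,int(p[1])-40
cv2.imwrite("pics/s1c.png",cv2.resize(s[y:y+60,x:x+80],None,fx=10,fy=10,interpolation=cv2.INTER_CUBIC));print(x,y)
E
```

```text
[ 496.6781263  -239.93673743  280.0860143 ] [-0.20785791  0.15229471 -1.79526432]
[270.14378547 206.4973877 ]
245 166
```

View pics/s1c.png

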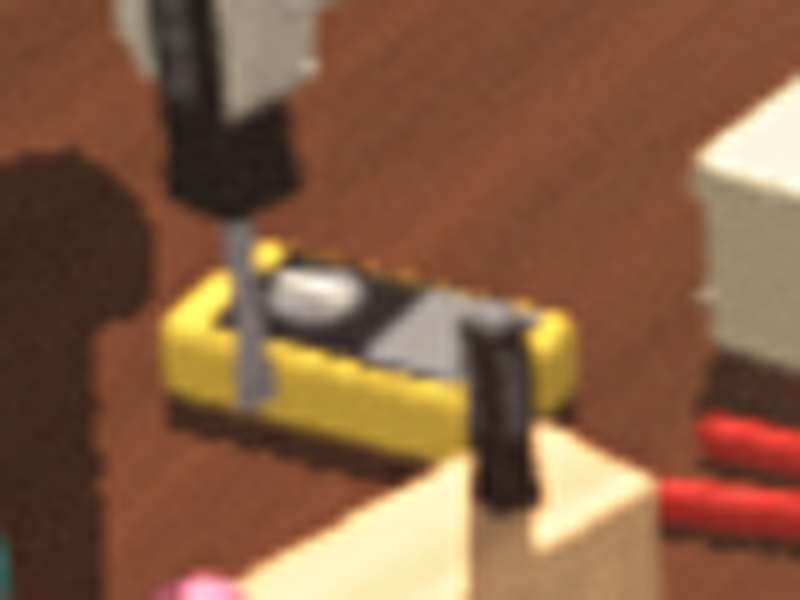

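The blade is visible; its tip at about (270.5,206.3) matches the prediction of (270.1,206.5). The bottom edge rises to the right, so its width lies along the stand's y. Next I'll go above screw A and turn the blade to the slot.

Emit:
carry_out:
  plan:
    - {"tx":7.2,"ty":42.5,"tz":0,"rx":0,"ry":0,"rz":0.022}
    - {"tx":7.2,"ty":42.5,"tz":0,"rx":0,"ry":0,"rz":0.022}
    - {"tx":7.2,"ty":42.5,"tz":0,"rx":0,"ry":0,"rz":0.022}
    - {"tx":7.2,"ty":42.5,"tz":0,"rx":0,"ry":0,"rz":0.022}
    - {"tx":7.2,"ty":42.5,"tz":0,"rx":0,"ry":0,"rz":0.022}
    - {"tx":7.2,"ty":42.5,"tz":0,"rx":0,"ry":0,"rz":0.022}
    - {"tx":7.2,"ty":42.5,"tz":0,"rx":0,"ry":0,"rz":0.022}
    - {"tx":7.2,"ty":42.5,"tz":0,"rx":0,"ry":0,"rz":0.022}
    - {"tx":7.2,"ty":42.5,"tz":0,"rx":0,"ry":0,"rz":0.022}
    - {"tx":7.2,"ty":42.5,"tz":0,"rx":0,"ry":0,"rz":0.022}
    - {"tx":7.2,"ty":42.5,"tz":0,"rx":0,"ry":0,"rz":0.022}
    - {"tx":7.2,"ty":42.5,"tz":0,"rx":0,"ry":0,"rz":0.022}

```text
time: 4.95
tool_pos: [583.1, 271.2, 279.4]
tcp_rot: [-3.138, 0.001, 1.536]
contact_force: [0.9, -0.2, -1.5]
grip_width: 30.6
finger_force: 28.9
```

Emit:
carry_out:
  plan:
    - {"tx":0,"ty":0,"tz":-20,"rx":0,"ry":0,"rz":0}
    - {"tx":0,"ty":0,"tz":-20,"rx":0,"ry":0,"rz":0}
    - {"tx":0,"ty":0,"tz":-15,"rx":0,"ry":0,"rz":0}
    - {"tx":0,"ty":0,"tz":0,"rx":0,"ry":0,"rz":0}
    - {"tx":0,"ty":0,"tz":0,"rx":0,"ry":0,"rz":0}

```text
time: 5.45
tool_pos: [583.3, 269.5, 225.6]
tcp_rot: [-3.139, 0.001, 1.535]
contact_force: [0.2, 0.3, -0.6]
grip_width: 30.4
finger_force: 29.5
```

```bash
python3 - <<'E'
from h import *
s=bot.capture("scene")[...,::-1];o=bot.get_obs();print(o["tool_pos"],o["tcp_rot"],o["contact_force"],o["moment"])
X=o["tool_pos"];tip=X-[0,0,111];p=proj("scene",tip);A=proj("scene",[583.7,269.5,92]);B=proj("scene",[567.1,111,92]);
x,y=int(p[0])-40,int(p[1])-25;print(p-[x,y],A-[x,y],B-[x,y])
cv2.imwrite("pics/s2c.png",cv2.resize(s[y:y+60,x:x+80],None,fx=10,fy=10,interpolation=cv2.INTER_CUBIC))
E
```

```text
[583.78704461 269.60417165 226.66090153] [-3.14138762e+00  8.86067134e-05  1.53461179e+00] [ 0.5948287  -0.57156848 -1.21816053] [-0.03169234 -0.09448984  0.06133281]
[40.15330443 25.72613308] [39.96672186 30.92736689] [20.2655249  47.26703554]
```

View pics/s2c.png

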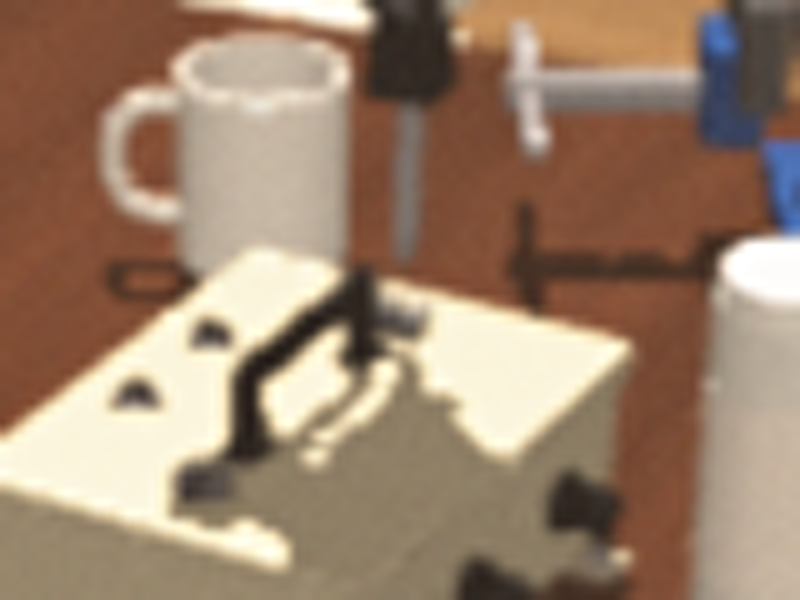

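The blade tip is at (404,258) in the crop and narrow, so it lies along the slot as intended. It hangs right above screw A's head at (403,318). Lowering in small steps.

Emit:
carry_out:
  plan:
    - {"tx":0,"ty":0,"tz":-12,"rx":0,"ry":0,"rz":0}
    - {"tx":0,"ty":0,"tz":-8,"rx":0,"ry":0,"rz":0}
    - {"tx":0,"ty":0,"tz":-3,"rx":0,"ry":0,"rz":0}
    - {"tx":0,"ty":0,"tz":-1,"rx":0,"ry":0,"rz":0}
    - {"tx":0,"ty":0,"tz":-1,"rx":0,"ry":0,"rz":0}
    - {"tx":0,"ty":0,"tz":0,"rx":0,"ry":0,"rz":0}

```text
time: 6.1
tool_pos: [583.5, 269.6, 202.2]
tcp_rot: [3.141, -0.0, 1.535]
contact_force: [-0.9, -0.6, 1.1]
grip_width: 30.3
finger_force: 29.5
```

Emit:
carry_out:
  plan:
    - {"tx":0,"ty":0,"tz":-1,"rx":0,"ry":0,"rz":0}
    - {"tx":0,"ty":0,"tz":-1,"rx":0,"ry":0,"rz":0}
    - {"tx":0,"ty":0,"tz":0,"rx":0,"ry":0,"rz":0}
    - {"tx":0,"ty":0,"tz":0,"rx":0,"ry":0,"rz":0}

```text
time: 6.5
tool_pos: [583.8, 269.8, 201.6]
tcp_rot: [3.14, -0.001, 1.535]
contact_force: [-3.8, -0.6, 7.2]
grip_width: 29.6
finger_force: 29.8
```

Emit:
carry_out:
  plan:
    - {"tx":-0.7,"ty":0,"tz":0,"rx":0,"ry":0,"rz":0}
    - {"tx":-0.7,"ty":0,"tz":0,"rx":0,"ry":0,"rz":0}
    - {"tx":0,"ty":0,"tz":0,"rx":0,"ry":0,"rz":0}
    - {"tx":0,"ty":0,"tz":0,"rx":0,"ry":0,"rz":0}

```text
time: 6.9
tool_pos: [583.2, 269.7, 201.6]
tcp_rot: [3.138, -0.001, 1.535]
contact_force: [-1.1, -2.1, 6.3]
grip_width: 29.9
finger_force: 29.7
```

Emit:
carry_out:
  plan:
    - {"tx":-0.7,"ty":0,"tz":0,"rx":0,"ry":0,"rz":0}
    - {"tx":-0.7,"ty":0,"tz":0,"rx":0,"ry":0,"rz":0}
    - {"tx":0,"ty":0,"tz":0,"rx":0,"ry":0,"rz":0}
    - {"tx":0,"ty":0,"tz":0,"rx":0,"ry":0,"rz":0}

```text
time: 7.3
tool_pos: [580.7, 269.7, 199.3]
tcp_rot: [-3.141, 0.0, 1.535]
contact_force: [0.7, 0.6, -1.9]
grip_width: 29.8
finger_force: 29.7
```

```bash
python3 - <<'E'
from h import *
o=bot.get_obs();print(o["tool_pos"],o["contact_force"],o["moment"])
s=bot.capture("scene")[...,::-1];o=bot.get_obs();print(o["tool_pos"],o["contact_force"],o["moment"])
for i in range(4):
  bot.capture("top");o=bot.get_obs();print(o["tool_pos"],o["contact_force"])
x,y=345,150
W=cv2.resize(s[y:y+45,x:x+60],None,fx=13,fy=13,interpolation=cv2.INTER_CUBIC);cv2.imwrite("pics/s3c.png",W)
for X in((583.5,269.6,92),(583.5,269.6,86),(582.5,269.6,91)):print(proj("scene",X)-[x,y])
E
```

```text
[580.72936727 269.70879625 199.2960403 ] [ 0.68801858  0.60413402 -1.93772133] [-0.02257035 -0.12079867 -0.04063016]
[580.74701198 269.71170362 199.24740435] [-0.45506472 -0.43133999 -2.12764875] [-0.00571845 -0.09814608  0.01609611]
[580.78191156 269.66400241 199.2805779 ] [ 0.14828058 -0.08591469 -2.17893503]
[580.77951383 269.68579978 199.32767895] [ 0.24656933  0.94033272 -1.17089397]
[580.77667437 269.70571662 199.40843634] [-0.6332074  -0.59955161 -1.01167081]
[580.81154458 269.68300808 199.45640671] [-0.06036387  0.1639779  -1.24663933]
[12.93067351 15.9083618 ]
[12.89130231 17.21243303]
[12.69819517 16.08118262]
```

View pics/s3c.png

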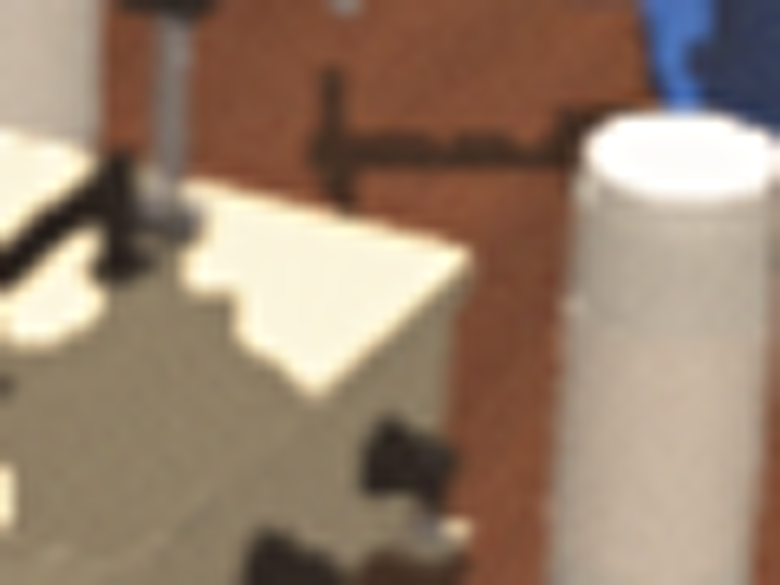

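The picture shows the blade in screw A's head at about (170,205) in the crop, and the vertical force is gone at 199.3. It has dropped into the slot. Pushing a bit deeper.

Emit:
carry_out:
  plan:
    - {"tx":0,"ty":0,"tz":-1,"rx":0,"ry":0,"rz":0}
    - {"tx":0,"ty":0,"tz":-1,"rx":0,"ry":0,"rz":0}
    - {"tx":0,"ty":0,"tz":-1,"rx":0,"ry":0,"rz":0}
    - {"tx":0,"ty":0,"tz":0,"rx":0,"ry":0,"rz":0}
    - {"tx":0,"ty":0,"tz":0,"rx":0,"ry":0,"rz":0}

```text
time: 8.05
tool_pos: [581.0, 269.8, 197.6]
tcp_rot: [3.14, -0.0, 1.535]
contact_force: [-1.2, -0.3, 6.1]
grip_width: 30.0
finger_force: 29.7
```

Emit:
carry_out:
  plan:
    - {"tx":0,"ty":0,"tz":0,"rx":0,"ry":0,"rz":0.1}
    - {"tx":0,"ty":0,"tz":0,"rx":0,"ry":0,"rz":0.1}
    - {"tx":0,"ty":0,"tz":0,"rx":0,"ry":0,"rz":0.1}
    - {"tx":0,"ty":0,"tz":0,"rx":0,"ry":0,"rz":0.1}
    - {"tx":0,"ty":0,"tz":0,"rx":0,"ry":0,"rz":0.1}
    - {"tx":0,"ty":0,"tz":0,"rx":0,"ry":0,"rz":0.1}
    - {"tx":0,"ty":0,"tz":0,"rx":0,"ry":0,"rz":0.1}
    - {"tx":0,"ty":0,"tz":0,"rx":0,"ry":0,"rz":0.1}

```text
time: 8.85
tool_pos: [582.1, 270.3, 197.6]
tcp_rot: [3.137, 0.001, 2.339]
contact_force: [1.8, 2.2, 3.1]
grip_width: 30.0
finger_force: 29.7
```

```bash
python3 -c "
from plant import bot
o=bot.get_obs();print(o['contact_force'],o['moment'])"
```

```text
[1.8033027  2.19016399 3.08313929] [ 0.42823095 -0.69680109 -0.03710424]
```

Emit:
carry_out:
  plan:
    - {"tx":0,"ty":0,"tz":0,"rx":0,"ry":0,"rz":0.1}
    - {"tx":0,"ty":0,"tz":0,"rx":0,"ry":0,"rz":0.1}
    - {"tx":0,"ty":0,"tz":0,"rx":0,"ry":0,"rz":0.1}
    - {"tx":0,"ty":0,"tz":0,"rx":0,"ry":0,"rz":0.1}
    - {"tx":0,"ty":0,"tz":0,"rx":0,"ry":0,"rz":0.1}
    - {"tx":0,"ty":0,"tz":0,"rx":0,"ry":0,"rz":0.1}
    - {"tx":0,"ty":0,"tz":0,"rx":0,"ry":0,"rz":0.1}
    - {"tx":0,"ty":0,"tz":0,"rx":0,"ry":0,"rz":0.1}
    - {"tx":0,"ty":0,"tz":0,"rx":0,"ry":0,"rz":0.06}
    - {"tx":0,"ty":0,"tz":0,"rx":0,"ry":0,"rz":0}

```text
time: 9.85
tool_pos: [582.0, 271.0, 197.7]
tcp_rot: [3.139, 0.004, -3.088]
contact_force: [1.0, 4.8, 3.4]
grip_width: 29.9
finger_force: 29.7
```

```bash
python3 -c "
from plant import bot
o=bot.get_obs();print(o['contact_force'],o['moment'])"
```

```text
[0.99292649 4.82940943 3.40563166] [ 1.46865469 -0.79837965 -0.08769083]
```

Emit:
carry_out:
  plan:
    - {"tx":0,"ty":0.8,"tz":0,"rx":0,"ry":0,"rz":0.03}
    - {"tx":0,"ty":0,"tz":0,"rx":0,"ry":0,"rz":0.03}
    - {"tx":0,"ty":0,"tz":0,"rx":0,"ry":0,"rz":0}

```text
time: 10.15
tool_pos: [581.8, 271.2, 197.6]
tcp_rot: [3.14, 0.003, -3.028]
contact_force: [3.0, 4.4, 4.6]
grip_width: 29.9
finger_force: 29.8
```

```bash
python3 -c "
from plant import bot
o=bot.get_obs();print(o['contact_force'],o['moment'],o['joint_positions'])"
```

```text
[3.00827247 4.4001417  4.62744785] [ 1.41026621 -0.98559185 -0.05915396] [ 3.16497174e-01  5.78772073e-01  1.21969374e+00  8.25642730e-04
  1.33965427e+00 -1.36802439e+00]
```

Emit:
carry_out:
  plan:
    - {"tx":0,"ty":0,"tz":0,"rx":0,"ry":0,"rz":-0.08}
    - {"tx":0,"ty":0,"tz":0,"rx":0,"ry":0,"rz":-0.07}
    - {"tx":0,"ty":0,"tz":4,"rx":0,"ry":0,"rz":0}
    - {"tx":0,"ty":0,"tz":6,"rx":0,"ry":0,"rz":0}
    - {"tx":0,"ty":0,"tz":20,"rx":0,"ry":0,"rz":0}
    - {"tx":0,"ty":0,"tz":30,"rx":0,"ry":0,"rz":0}
    - {"tx":0,"ty":0,"tz":0,"rx":0,"ry":0,"rz":0}

```text
time: 10.85
tool_pos: [582.0, 270.2, 260.7]
tcp_rot: [3.141, 0.005, 3.106]
contact_force: [0.5, 0.2, -0.6]
grip_width: 29.9
finger_force: 29.8
```

Emit:
carry_out:
  plan:
    - {"tx":-1.4,"ty":-13.3,"tz":0,"rx":0,"ry":0,"rz":-0.131}
    - {"tx":-1.4,"ty":-13.3,"tz":0,"rx":0,"ry":0,"rz":-0.131}
    - {"tx":-1.4,"ty":-13.3,"tz":0,"rx":0,"ry":0,"rz":-0.131}
    - {"tx":-1.4,"ty":-13.3,"tz":0,"rx":0,"ry":0,"rz":-0.131}
    - {"tx":-1.4,"ty":-13.3,"tz":0,"rx":0,"ry":0,"rz":-0.131}
    - {"tx":-1.4,"ty":-13.3,"tz":0,"rx":0,"ry":0,"rz":-0.131}
    - {"tx":-1.4,"ty":-13.3,"tz":0,"rx":0,"ry":0,"rz":-0.131}
    - {"tx":-1.4,"ty":-13.3,"tz":0,"rx":0,"ry":0,"rz":-0.131}
    - {"tx":-1.4,"ty":-13.3,"tz":0,"rx":0,"ry":0,"rz":-0.131}
    - {"tx":-1.4,"ty":-13.3,"tz":0,"rx":0,"ry":0,"rz":-0.131}
    - {"tx":-1.4,"ty":-13.3,"tz":0,"rx":0,"ry":0,"rz":-0.131}
    - {"tx":-1.4,"ty":-13.3,"tz":0,"rx":0,"ry":0,"rz":-0.131}

```text
time: 12.05
tool_pos: [563.0, 109.8, 255.4]
tcp_rot: [-3.138, 0.001, 1.528]
contact_force: [0.1, -0.0, -1.2]
grip_width: 30.0
finger_force: 29.8
```

```bash
python3 - <<'E'
from h import *
ims=[bot.capture(n)[...,::-1] for n in("scene","scene","scene")]
o=bot.get_obs();print(o["tool_pos"],o["tcp_rot"],o["contact_force"])
s=np.mean(ims,0).astype(np.uint8)
p=proj("scene",o["tool_pos"]-[0,0,111]);x,y=315,140;print(p-[x,y],proj("scene",(564.4,111,86))-[x,y])
cv2.imwrite("pics/s4c.png",cv2.resize(s[y:y+45,x:x+60],None,fx=13,fy=13,interpolation=cv2.INTER_CUBIC))
E
```

```text
[563.39857446 110.04363722 255.8307625 ] [-3.13927345e+00  7.35658001e-04  1.53472137e+00] [-0.68859913  0.45831336 -1.71365982]
[22.25672184 29.86043391] [22.62399475 43.49416971]
```

View pics/s4c.png

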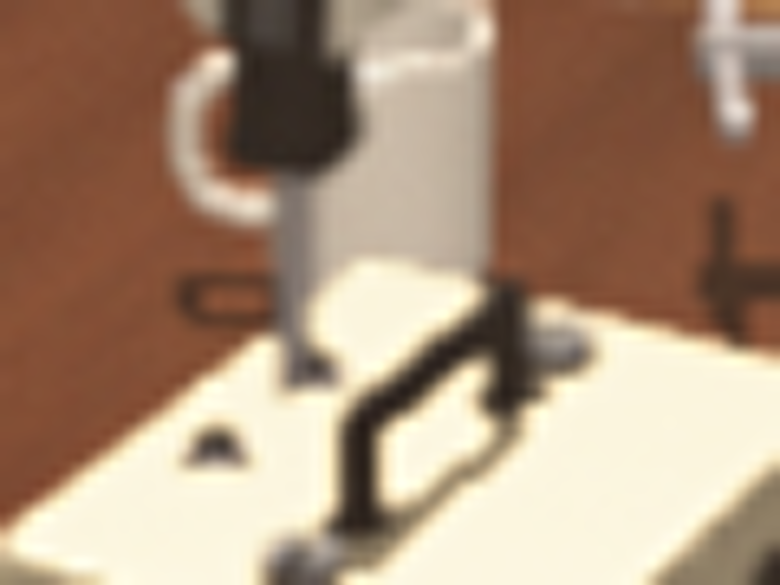

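The blade tip is at about (290,378) in the crop, and screw B's head is below it at (305,560). Screw A shows beyond the bow handle. Descending onto B.

Emit:
carry_out:
  plan:
    - {"tx":0.4,"ty":0.8,"tz":-15,"rx":0,"ry":0,"rz":0}
    - {"tx":0,"ty":0,"tz":-18,"rx":0,"ry":0,"rz":0}
    - {"tx":0,"ty":0,"tz":-12,"rx":0,"ry":0,"rz":0}
    - {"tx":0,"ty":0,"tz":-5,"rx":0,"ry":0,"rz":0}
    - {"tx":0,"ty":0,"tz":0,"rx":0,"ry":0,"rz":0}
    - {"tx":0,"ty":0,"tz":-2,"rx":0,"ry":0,"rz":0}
    - {"tx":0,"ty":0,"tz":-2,"rx":0,"ry":0,"rz":0}
    - {"tx":0,"ty":0,"tz":-2,"rx":0,"ry":0,"rz":0}
    - {"tx":0,"ty":0,"tz":0,"rx":0,"ry":0,"rz":0}
    - {"tx":0,"ty":0,"tz":0,"rx":0,"ry":0,"rz":0}

```text
time: 13.2
tool_pos: [564.5, 111.6, 200.9]
tcp_rot: [3.141, 0.0, 1.533]
contact_force: [-0.3, -0.0, -2.3]
grip_width: 29.7
finger_force: 29.8
```

```bash
python3 -c "
from plant import bot
bot.capture('top');o=bot.get_obs();print(o['tool_pos'],o['contact_force'],o['moment'])"
```

```text
[564.54424229 111.62300808 200.91031115] [-0.20212101 -0.23213531 -2.26347953] [ 0.01194196 -0.05664271  0.01136998]
```

Emit:
carry_out:
  plan:
    - {"tx":0,"ty":0,"tz":-1,"rx":0,"ry":0,"rz":0}
    - {"tx":0,"ty":0,"tz":-1,"rx":0,"ry":0,"rz":0}
    - {"tx":0,"ty":0,"tz":-1,"rx":0,"ry":0,"rz":0}
    - {"tx":0,"ty":0,"tz":-1,"rx":0,"ry":0,"rz":0}
    - {"tx":0,"ty":0,"tz":0,"rx":0,"ry":0,"rz":0}
    - {"tx":0,"ty":0,"tz":0,"rx":0,"ry":0,"rz":0}

```text
time: 13.85
tool_pos: [564.6, 111.7, 197.6]
tcp_rot: [3.141, -0.0, 1.533]
contact_force: [-1.2, 0.1, 6.2]
grip_width: 29.8
finger_force: 29.8
```

```bash
python3 -c "
from plant import bot
bot.capture('top');o=bot.get_obs();print(o['tool_pos'],o['contact_force'],o['moment'])"
```

```text
[564.56669242 111.72932264 197.57607409] [-2.16011099 -0.50598005  6.33489049] [ 0.01290976  0.46672537 -0.04478707]
```

Emit:
carry_out:
  plan:
    - {"tx":0,"ty":0,"tz":0,"rx":0,"ry":0,"rz":0.1}
    - {"tx":0,"ty":0,"tz":0,"rx":0,"ry":0,"rz":0.1}
    - {"tx":0,"ty":0,"tz":0,"rx":0,"ry":0,"rz":0.1}
    - {"tx":0,"ty":0,"tz":0,"rx":0,"ry":0,"rz":0.1}
    - {"tx":0,"ty":0,"tz":0,"rx":0,"ry":0,"rz":0.1}
    - {"tx":0,"ty":0,"tz":0,"rx":0,"ry":0,"rz":0.1}
    - {"tx":0,"ty":0,"tz":0,"rx":0,"ry":0,"rz":0.1}
    - {"tx":0,"ty":0,"tz":0,"rx":0,"ry":0,"rz":0.1}

```text
time: 14.7
tool_pos: [565.0, 111.8, 197.6]
tcp_rot: [3.14, 0.001, 2.337]
contact_force: [-0.6, 0.3, 4.8]
grip_width: 29.7
finger_force: 29.7
```

Emit:
carry_out:
  plan:
    - {"tx":0,"ty":0,"tz":0,"rx":0,"ry":0,"rz":0.1}
    - {"tx":0,"ty":0,"tz":0,"rx":0,"ry":0,"rz":0.1}
    - {"tx":0,"ty":0,"tz":0,"rx":0,"ry":0,"rz":0.1}
    - {"tx":0,"ty":0,"tz":0,"rx":0,"ry":0,"rz":0.1}
    - {"tx":0,"ty":0,"tz":0,"rx":0,"ry":0,"rz":0.1}
    - {"tx":0,"ty":0,"tz":0,"rx":0,"ry":0,"rz":0.1}
    - {"tx":0,"ty":0,"tz":0,"rx":0,"ry":0,"rz":0.1}
    - {"tx":0,"ty":0,"tz":0,"rx":0,"ry":0,"rz":0.1}
    - {"tx":0,"ty":0,"tz":0,"rx":0,"ry":0,"rz":0.06}
    - {"tx":0,"ty":0,"tz":0,"rx":0,"ry":0,"rz":0.06}
    - {"tx":0,"ty":0,"tz":0,"rx":0,"ry":0,"rz":0}

```text
time: 15.8
tool_pos: [564.8, 112.1, 197.6]
tcp_rot: [3.141, 0.002, -3.029]
contact_force: [-0.4, 1.0, 6.0]
grip_width: 29.5
finger_force: 29.8
```

```bash
python3 -c "
from plant import bot
o=bot.get_obs();print(o['contact_force'],o['moment'])"
```

```text
[-0.41728188  1.04166461  6.03858085] [ 0.42855092  0.27667364 -0.05152344]
```

Emit:
carry_out:
  plan:
    - {"tx":0,"ty":0,"tz":0,"rx":0,"ry":0,"rz":-0.08}
    - {"tx":0,"ty":0,"tz":0,"rx":0,"ry":0,"rz":-0.07}
    - {"tx":0,"ty":0,"tz":4,"rx":0,"ry":0,"rz":0}
    - {"tx":0,"ty":0,"tz":6,"rx":0,"ry":0,"rz":0}
    - {"tx":0,"ty":0,"tz":20,"rx":0,"ry":0,"rz":0}
    - {"tx":0,"ty":0,"tz":30,"rx":0,"ry":0,"rz":0}
    - {"tx":0,"ty":0,"tz":24,"rx":0,"ry":0,"rz":0}
    - {"tx":0,"ty":0,"tz":0,"rx":0,"ry":0,"rz":-0.077}
    - {"tx":0,"ty":0,"tz":0,"rx":0,"ry":0,"rz":-0.077}

```text
time: 16.7
tool_pos: [564.8, 111.7, 281.8]
tcp_rot: [3.141, 0.002, 2.947]
contact_force: [-0.8, 0.3, -1.3]
grip_width: 29.7
finger_force: 29.8
```

Emit:
carry_out:
  plan:
    - {"tx":-5.6,"ty":-29.3,"tz":0,"rx":0,"ry":0,"rz":-0.14}
    - {"tx":-5.6,"ty":-29.3,"tz":0,"rx":0,"ry":0,"rz":-0.14}
    - {"tx":-5.6,"ty":-29.3,"tz":0,"rx":0,"ry":0,"rz":-0.14}
    - {"tx":-5.6,"ty":-29.3,"tz":0,"rx":0,"ry":0,"rz":-0.14}
    - {"tx":-5.6,"ty":-29.3,"tz":0,"rx":0,"ry":0,"rz":-0.14}
    - {"tx":-5.6,"ty":-29.3,"tz":0,"rx":0,"ry":0,"rz":-0.14}
    - {"tx":-5.6,"ty":-29.3,"tz":0,"rx":0,"ry":0,"rz":-0.14}
    - {"tx":-5.6,"ty":-29.3,"tz":0,"rx":0,"ry":0,"rz":-0.14}
    - {"tx":-5.6,"ty":-29.3,"tz":0,"rx":0,"ry":0,"rz":-0.14}
    - {"tx":-5.6,"ty":-29.3,"tz":0,"rx":0,"ry":0,"rz":-0.14}
    - {"tx":-5.6,"ty":-29.3,"tz":0,"rx":0,"ry":0,"rz":-0.14}
    - {"tx":-5.6,"ty":-29.3,"tz":0,"rx":0,"ry":0,"rz":-0.14}

```text
time: 17.9
tool_pos: [496.9, -241.1, 280.9]
tcp_rot: [-3.142, -0.0, 1.265]
contact_force: [-0.2, -0.8, -1.3]
grip_width: 30.0
finger_force: 29.8
```

```bash
python3 - <<'E'
from h import *
t=np.mean([bot.capture("top")[...,::-1] for _ in range(4)],0).astype(np.uint8);s=bot.capture("scene")[...,::-1]
o=bot.get_obs();print(o["tool_pos"],o["tcp_rot"],o["contact_force"])
r=lambda im,x,y,w,h,k:cv2.resize(im[y:y+h,x:x+w],None,fx=k,fy=k,interpolation=cv2.INTER_CUBIC)
p=proj("scene",o["tool_pos"]-[0,0,111]);x,y=int(p[0])-20,int(p[1])-20
W=np.vstack([r(t,195,185,80,30,10),np.hstack([r(s,x,y,40,30,10),r(s,315,165,60,45,10)[150:,:400]])]);cv2.imwrite("pics/s5.png",W);print(W.shape,p-[x,y])
E
```

```text
[ 497.23953692 -239.56109499  280.7055483 ] [-3.14133779e+00 -5.45200649e-04  1.27084741e+00] [-1.27695812 -0.07181852 -0.92278411]
(600, 800, 3) [20.34487448 20.30974929]
```

View pics/s5.png

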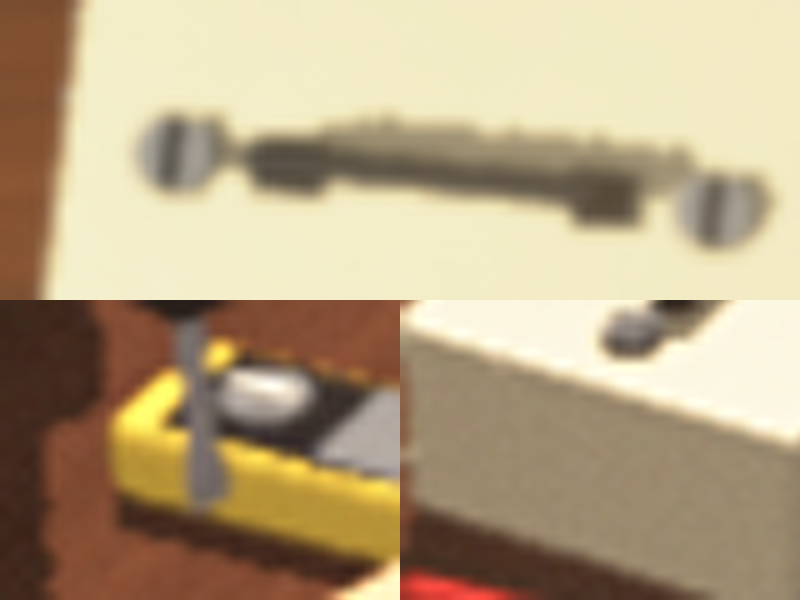

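Both slots, at (180,150) and (720,210) in the crop, now run across the cover, so both screws are open. The driver tip is at (208,500), about 1 mm from where it should be. Lowering it into the hole.

Emit:
carry_out:
  plan:
    - {"tx":0,"ty":-0.3,"tz":-25,"rx":0,"ry":0,"rz":0}
    - {"tx":0,"ty":0,"tz":-25,"rx":0,"ry":0,"rz":0}
    - {"tx":0,"ty":0,"tz":-20,"rx":0,"ry":0,"rz":0}
    - {"tx":0,"ty":0,"tz":-10,"rx":0,"ry":0,"rz":0}
    - {"tx":0,"ty":0,"tz":-10,"rx":0,"ry":0,"rz":0}
    - {"tx":0,"ty":0,"tz":-10,"rx":0,"ry":0,"rz":0}
    - {"tx":0,"ty":0,"tz":-10,"rx":0,"ry":0,"rz":0}
    - {"tx":0,"ty":0,"tz":0,"rx":0,"ry":0,"rz":0}

```text
time: 18.95
tool_pos: [496.8, -239.9, 169.4]
tcp_rot: [-3.14, -0.0, 1.269]
contact_force: [0.2, -0.8, -2.7]
grip_width: 30.0
finger_force: 29.8
```

Emit:
carry_out:
  plan:
    - {"tx":0,"ty":0,"tz":-15,"rx":0,"ry":0,"rz":0}
    - {"tx":0,"ty":0,"tz":-15,"rx":0,"ry":0,"rz":0}
    - {"tx":0,"ty":0,"tz":-10,"rx":0,"ry":0,"rz":0}
    - {"tx":0,"ty":0,"tz":-4,"rx":0,"ry":0,"rz":0}
    - {"tx":0,"ty":0,"tz":-2,"rx":0,"ry":0,"rz":0}
    - {"tx":0,"ty":0,"tz":-2,"rx":0,"ry":0,"rz":0}
    - {"tx":0,"ty":0,"tz":0,"rx":0,"ry":0,"rz":0}

```text
time: 19.65
tool_pos: [497.4, -240.3, 123.0]
tcp_rot: [3.141, 0.0, 1.269]
contact_force: [-0.5, 0.2, -1.0]
grip_width: 29.8
finger_force: 29.8
```

Emit:
carry_out:
  plan:
    - {"tx":0,"ty":0,"tz":-1,"rx":0,"ry":0,"rz":0}
    - {"tx":0,"ty":0,"tz":-1,"rx":0,"ry":0,"rz":0}
    - {"tx":0,"ty":0,"tz":-0.5,"rx":0,"ry":0,"rz":0}
    - {"tx":0,"ty":0,"tz":0,"rx":0,"ry":0,"rz":0}

```text
time: 20.05
tool_pos: [497.5, -240.3, 121.6]
tcp_rot: [3.14, 0.0, 1.269]
contact_force: [-1.5, 2.2, 6.3]
grip_width: 30.2
finger_force: 29.8
```

Seated (contact at 121.6, as at pickup). Releasing and rising.

Emit:
carry_out:
  plan:
    - {"tx":0,"ty":0,"tz":0,"rx":0,"ry":0,"rz":0}
    - {"tx":0,"ty":0,"tz":0,"rx":0,"ry":0,"rz":0}
    - {"tx":0,"ty":0,"tz":0,"rx":0,"ry":0,"rz":0}
    - {"tx":0,"ty":0,"tz":0,"rx":0,"ry":0,"rz":0}
    - {"tx":0,"ty":0,"tz":0,"rx":0,"ry":0,"rz":0}
    - {"tx":0,"ty":0,"tz":0,"rx":0,"ry":0,"rz":0}
    - {"tx":0,"ty":0,"tz":0,"rx":0,"ry":0,"rz":0}
    - {"tx":0,"ty":0,"tz":0,"rx":0,"ry":0,"rz":0}
  gripper: 0

```text
time: 20.85
tool_pos: [497.3, -240.2, 120.2]
tcp_rot: [3.142, -0.0, 1.269]
contact_force: [0.1, -0.1, 0.6]
grip_width: 89.1
finger_force: 0.0
```

Emit:
carry_out:
  plan:
    - {"tx":0,"ty":0,"tz":15,"rx":0,"ry":0,"rz":0}
    - {"tx":0,"ty":0,"tz":25,"rx":0,"ry":0,"rz":0}
    - {"tx":0,"ty":0,"tz":30,"rx":0,"ry":0,"rz":0}
    - {"tx":0,"ty":0,"tz":30,"rx":0,"ry":0,"rz":0}
    - {"tx":0,"ty":0,"tz":20,"rx":0,"ry":0,"rz":0}
    - {"tx":0,"ty":0,"tz":0,"rx":0,"ry":0,"rz":0}

```text
time: 21.45
tool_pos: [498.5, -241.0, 243.4]
tcp_rot: [3.135, 0.002, 1.269]
contact_force: [-1.1, 0.2, -0.4]
grip_width: 91.6
finger_force: 0.0
```

Emit:
carry_out:
  plan:
    - {"tx":6.4,"ty":35.9,"tz":0,"rx":0,"ry":0,"rz":0.016}
    - {"tx":6.4,"ty":35.9,"tz":0,"rx":0,"ry":0,"rz":0.016}
    - {"tx":6.4,"ty":35.9,"tz":0,"rx":0,"ry":0,"rz":0.016}
    - {"tx":6.4,"ty":35.9,"tz":0,"rx":0,"ry":0,"rz":0.016}
    - {"tx":6.4,"ty":35.9,"tz":0,"rx":0,"ry":0,"rz":0.016}
    - {"tx":6.4,"ty":35.9,"tz":0,"rx":0,"ry":0,"rz":0.016}
    - {"tx":6.4,"ty":35.9,"tz":0,"rx":0,"ry":0,"rz":0.016}
    - {"tx":6.4,"ty":35.9,"tz":0,"rx":0,"ry":0,"rz":0.016}
    - {"tx":6.4,"ty":35.9,"tz":0,"rx":0,"ry":0,"rz":0.016}
    - {"tx":6.4,"ty":35.9,"tz":0,"rx":0,"ry":0,"rz":0.016}
    - {"tx":6.4,"ty":35.9,"tz":0,"rx":0,"ry":0,"rz":0.016}
    - {"tx":6.4,"ty":35.9,"tz":0,"rx":0,"ry":0,"rz":0.016}

```text
time: 22.65
tool_pos: [573.7, 192.0, 238.7]
tcp_rot: [-3.14, 0.001, 1.461]
contact_force: [1.2, -0.5, 0.7]
grip_width: 91.8
finger_force: 0.0
```

Emit:
carry_out:
  plan:
    - {"tx":0,"ty":0,"tz":-30,"rx":0,"ry":0,"rz":0}
    - {"tx":0,"ty":0,"tz":-30,"rx":0,"ry":0,"rz":0}
    - {"tx":0,"ty":0,"tz":-20,"rx":0,"ry":0,"rz":0}
    - {"tx":0,"ty":0,"tz":0,"rx":0,"ry":0,"rz":0}
    - {"tx":0,"ty":0,"tz":0,"rx":0,"ry":0,"rz":0}

```text
time: 23.15
tool_pos: [573.9, 190.5, 159.8]
tcp_rot: [-3.141, 0.0, 1.461]
contact_force: [-0.4, -0.5, 0.5]
grip_width: 92.1
finger_force: 0.0
```

```bash
python3 - <<'E'
from h import *
s=bot.capture("scene")[...,::-1];o=bot.get_obs();print(o["tool_pos"],o["tcp_rot"])
r=lambda im,x,y,w,h,k:cv2.resize(im[y:y+h,x:x+w],None,fx=k,fy=k,interpolation=cv2.INTER_CUBIC)
W=np.hstack([r(s,310,130,80,100,6)[:600],r(s,240,180,50,75,8)[:,:320]]) if 0 else np.hstack([r(s,310,140,75,75,6),r(s,240,180,50,75,6)])
cv2.imwrite("pics/s6.png",W);print(W.shape,(proj("scene",o["tool_pos"])-[310,140])*6,(proj("scene",(573.5,191,118))-[310,140])*6)
E
```

```text
[574.54330077 190.56981752 160.86786161] [ 3.14053611e+00 -3.01996164e-04  1.46063266e+00]
(450, 750, 3) [231.37979594 107.79390058] [229.25480301 166.5808255 ]
```

View pics/s6.png

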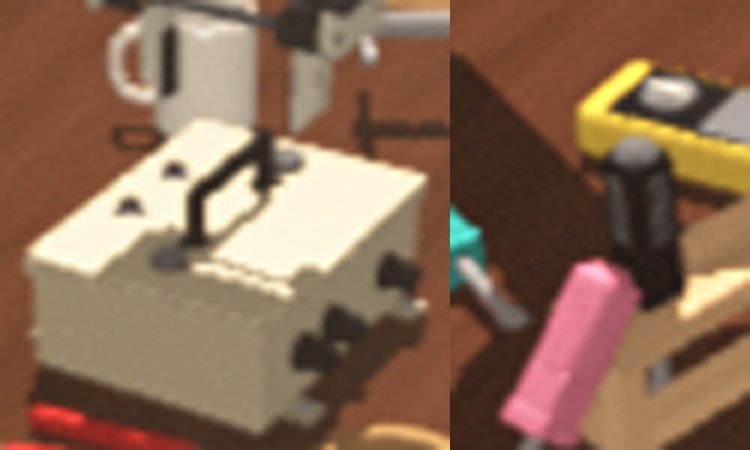

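The gripper straddles the handle: fingers at (170,60) and (312,90), bow bar at (230,165). The large driver stands in its hole. The pink and turquoise look-alikes are leaning or lying, so I'll check in the saved pictures when that happened.

Emit:
carry_out:
  plan:
    - {"tx":0,"ty":0,"tz":-25,"rx":0,"ry":0,"rz":0}
    - {"tx":0,"ty":0,"tz":-20,"rx":0,"ry":0,"rz":0}
    - {"tx":0,"ty":0,"tz":-10,"rx":0,"ry":0,"rz":0}
    - {"tx":0,"ty":0,"tz":-6,"rx":0,"ry":0,"rz":0}
    - {"tx":0,"ty":0,"tz":0,"rx":0,"ry":0,"rz":0}

```text
time: 23.7
tool_pos: [574.3, 190.6, 99.5]
tcp_rot: [3.141, -0.0, 1.461]
contact_force: [-0.6, 0.4, -0.4]
grip_width: 91.7
finger_force: 0.0
```

```bash
python3 - <<'E'
from h import *
def st(im,n):
    g=cv2.cvtColor(np.ascontiguousarray(im),cv2.COLOR_BGR2HSV)
    for nm,lo,hi in(("pink",(155,70,120),(178,200,255)),("turq",(80,110,60),(95,255,200))):
        m=cv2.inRange(g,lo,hi);k,l,s,c=cv2.connectedComponentsWithStats(m);i=1+np.argmax(s[1:,4]);print(n,nm,s[i],np.round(c[i],1))
st(cv2.imread("pics/scene0.png"),"s t0");st(cv2.imread("pics/s1.png"),"s t3.7");st(cv2.imread("pics/top0.png"),"top t.05")
st(bot.capture("scene")[...,::-1],"s now");st(bot.capture("top")[...,::-1],"top now")
o=bot.get_obs();print(o["tool_pos"],o["contact_force"])
E
```

```text
s t0 pink [240 223  16  31 351] [247.4 237.8]
s t0 turq [242 197  14  27 243] [248.5 209.9]
s t3.7 pink [249 224  22  30 336] [259.9 238.8]
s t3.7 turq [229 210  16  18 147] [236.3 218.1]
top t.05 pink [417 227  19  12 183] [426.5 232.8]
top t.05 turq [375 257  16  14 121] [382.5 263.8]
s now pink [248 223  24  32 363] [259.7 238.5]
s now turq [229 211  16  17  78] [236.  220.2]
top now pink [395 224  25  14 229] [407.3 230.4]
top now turq [348 285  16  24  39] [354.3 295.4]
[574.75242    190.69688463 100.31712873] [ 0.29660101 -0.0467968   0.87736974]
```

They moved only before t=3.7 s and have been still since; nothing I can safely mend. Gripping the handle.

Emit:
carry_out:
  plan:
    - {"tx":0,"ty":0,"tz":0,"rx":0,"ry":0,"rz":0}
    - {"tx":0,"ty":0,"tz":0,"rx":0,"ry":0,"rz":0}
    - {"tx":0,"ty":0,"tz":0,"rx":0,"ry":0,"rz":0}
    - {"tx":0,"ty":0,"tz":0,"rx":0,"ry":0,"rz":0}
    - {"tx":0,"ty":0,"tz":0,"rx":0,"ry":0,"rz":0}
    - {"tx":0,"ty":0,"tz":0,"rx":0,"ry":0,"rz":0}
    - {"tx":0,"ty":0,"tz":0,"rx":0,"ry":0,"rz":0}
    - {"tx":0,"ty":0,"tz":0,"rx":0,"ry":0,"rz":0}
    - {"tx":0,"ty":0,"tz":0,"rx":0,"ry":0,"rz":0}
    - {"tx":0,"ty":0,"tz":0,"rx":0,"ry":0,"rz":0}
  gripper: 1

```text
time: 24.8
tool_pos: [574.1, 190.6, 99.2]
tcp_rot: [3.141, 0.0, 1.461]
contact_force: [-0.4, 0.5, -0.2]
grip_width: 16.5
finger_force: 0.0
```

Emit:
carry_out:
  plan:
    - {"tx":0,"ty":0,"tz":2,"rx":0,"ry":0,"rz":0}
    - {"tx":0,"ty":0,"tz":2,"rx":0,"ry":0,"rz":0}
    - {"tx":0,"ty":0,"tz":2,"rx":0,"ry":0,"rz":0}
    - {"tx":0,"ty":0,"tz":0,"rx":0,"ry":0,"rz":0}

```text
time: 25.2
tool_pos: [573.9, 190.5, 105.1]
tcp_rot: [-3.141, 0.0, 1.461]
contact_force: [-0.1, -0.1, -6.3]
grip_width: 9.7
finger_force: 30.0
```

```bash
python3 -c "
from plant import bot
o=bot.get_obs();print(o['contact_force'],o['moment'])"
```

```text
[-0.09784017 -0.09624448 -6.29385187] [-0.00228794 -0.10511873 -0.02047843]
```

Emit:
carry_out:
  plan:
    - {"tx":0,"ty":0,"tz":4,"rx":0,"ry":0,"rz":0}
    - {"tx":0,"ty":0,"tz":6,"rx":0,"ry":0,"rz":0}
    - {"tx":0,"ty":0,"tz":10,"rx":0,"ry":0,"rz":0}
    - {"tx":0,"ty":0,"tz":13,"rx":0,"ry":0,"rz":0}
    - {"tx":0,"ty":0,"tz":15,"rx":0,"ry":0,"rz":0}
    - {"tx":0,"ty":0,"tz":15,"rx":0,"ry":0,"rz":0}
    - {"tx":0,"ty":0,"tz":15,"rx":0,"ry":0,"rz":0}
    - {"tx":0,"ty":0,"tz":14,"rx":0,"ry":0,"rz":0}
    - {"tx":0,"ty":0,"tz":12,"rx":0,"ry":0,"rz":0}
    - {"tx":0,"ty":0,"tz":8,"rx":0,"ry":0,"rz":0}
    - {"tx":0,"ty":0,"tz":4,"rx":0,"ry":0,"rz":0}
    - {"tx":0,"ty":0,"tz":0,"rx":0,"ry":0,"rz":0}

```text
time: 26.4
tool_pos: [574.2, 190.6, 221.7]
tcp_rot: [3.141, -0.0, 1.461]
contact_force: [-0.7, -0.4, -6.4]
grip_width: 9.8
finger_force: 30.0
```

Emit:
carry_out:
  plan:
    - {"tx":0,"ty":0,"tz":0,"rx":0,"ry":0,"rz":0}
    - {"tx":0,"ty":0,"tz":0,"rx":0,"ry":0,"rz":0}
    - {"tx":0,"ty":0,"tz":0,"rx":0,"ry":0,"rz":0}
    - {"tx":0,"ty":0,"tz":0,"rx":0,"ry":0,"rz":0}
    - {"tx":0,"ty":0,"tz":0,"rx":0,"ry":0,"rz":0}

```text
time: 26.9
tool_pos: [574.0, 190.5, 221.0]
tcp_rot: [-3.141, 0.0, 1.461]
contact_force: [-0.7, 0.2, -6.1]
grip_width: 9.5
finger_force: 30.0
```

```bash
python3 - <<'E'
from h import *
# cover corners in scene (cream mask, quad), compared with level prediction
s=bot.capture("scene")[...,::-1];t=bot.capture("top")[...,::-1];o=bot.get_obs();print(o["tool_pos"],o["tcp_rot"],o["contact_force"],o["moment"],o["grip_width"])
cv2.imwrite("pics/fs.png",s);cv2.imwrite("pics/ft.png",t)
th=np.radians(-5.94);R=np.array([[np.cos(th),-np.sin(th)],[np.sin(th),np.cos(th)]])
K=4;x,y=290,90
u=cv2.resize(s[y:y+130,x:x+120],None,fx=K,fy=K,interpolation=cv2.INTER_CUBIC);g=cv2.cvtColor(u,cv2.COLOR_BGR2HSV)
m=cv2.inRange(g,(10,5,190),(40,110,255));m=cv2.morphologyEx(m,cv2.MORPH_OPEN,np.ones((9,9)))
k,l,st,c=cv2.connectedComponentsWithStats(m)
for i in np.argsort(-st[1:,4])[:4]+1:
    cn=max(cv2.findContours((l==i).astype(np.uint8),0,2)[0],key=cv2.contourArea);h=cv2.convexHull(cn)
    q=cv2.approxPolyDP(h,14,True)[:,0]/K+[x,y];print(st[i,4],np.round(q,1).tolist())
for zz in(195,200,204,210):print(zz,[np.round(proj("scene",(*([573.9,190.6]+R@[a,b]),zz)),1).tolist() for a,b in((-89,-114),(89,-114),(89,114),(-89,114))])
E
```

```text
[574.03312344 190.58379212 221.17249997] [-3.14156761e+00  1.78040558e-05  1.46083174e+00] [-0.55180901 -0.4008023  -6.54833204] [ 0.03800527 -0.0799183   0.05189572] 9.644099588415731
5079 [[381.8, 141.2], [365.2, 156.5], [354.2, 149.5], [362.0, 137.5]]
3171 [[399.0, 171.2], [400.8, 192.2], [394.8, 195.8], [392.8, 176.8]]
2753 [[340.8, 143.2], [340.2, 149.8], [314.5, 154.5], [335.5, 138.5]]
709 [[403.0, 164.2], [399.5, 170.5], [394.5, 168.2]]
195 [[312.6, 156.0], [354.8, 166.8], [382.5, 144.0], [343.2, 135.5]]
200 [[312.6, 154.7], [354.9, 165.6], [382.6, 142.9], [343.2, 134.3]]
204 [[312.6, 153.8], [354.9, 164.5], [382.7, 141.9], [343.2, 133.4]]
210 [[312.5, 152.3], [354.9, 163.0], [382.8, 140.5], [343.2, 132.1]]
```

Visible corners (381.8,141.2) and (314.5,154.5) match a level plate about 120 mm above its seat, and it is still. Handing in.

```bash
python3 -c "
from plant import bot
print(bot.close_job())"
```

```text
the job is handed in; nothing more can be done
None
```

The job is handed in: both screws are open, the large driver is back in its hole, and the cover is held still and approximately level about 12 cm above the box; however, the pink and turquoise look-alike drivers toppled in the first 3.7 s, and I can't tell whether the arm knocked them because no contact force showed in the readings I took.

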